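Seat the disc in the pump housing, peel off the top cover and hold it ready

ROBOT

A 6-joint arm with a two-finger parallel gripper is mounted at the origin on the work surface. World frame = base frame: x ahead of the robot, y to its left, z up, the work surface at z = 0. Lengths are in m, angles in rad, forces in N, time in s.
With the tool pointing down it reaches from about 0.325 to 0.925 m from the base axis. Payload 3.1 kg.
Tool frame: the origin (TCP) lies between the finger pads; the fingertips stand 22 mm ahead of it and the grasp point (between the pads) lies 3 mm ahead of it (r.nose_length is the distance from the TCP to the fingertips, in m); z points along the fingers, y is the line along which they close (so a half turn about z gives the same grasp; the last joint's range is limited). The gripper opens to 85 mm and grips with 20 to 120 N. Pads are 22 mm wide; open, the fingers measure 114 mm over their backs; the gripper's body (76 mm by 85 mm) begins 54 mm behind the grasp point. The pads swing forward as they close: fully open they stand 13 mm farther back than shut.
Start: joints at [-1.279, 0.217, 1.613, -0, 1.311, -0.112], TCP at [0.246, -0.575, 0.253] pointing down, gripper open.
Joint ranges: [-2.75, 2.75], [-0.78, 2.1], [0.31, 2.55], [-1.13, 4.27], [0.13, 2.63], [-2.58, 2.58]. Speed limits (rad/s): [2.79, 2.79, 3.14, 3.14, 3.14, 3.14].

INTERFACE

Orientations are given as a 3x3 rotation matrix whose columns are the frame's x, y, z axes.
In Python, from plant import readout, optics, r, find_in, mark_of gives the robot as it stands. The module is installed in compiled form; this text tells all that it offers.
- The arm moves only by the shell command python3 -m inch 'ROWS'. ROWS is JSON, a list of rows, each a list of 3 entries, a list of its own where there are three numbers: the shift along the tool's x, y, z in m, then the turn, a rotation vector about the tool's x, y, z in rad, then the finger opening in m, from 0 to 0.0854. A call has 1 to 8 rows; each row is the pose to reach, as a shift and turn from the pose commanded when the call began, along the tool's axes at that moment; what a row does not reach only later rows make up. A row lasts 1/12 s, in which the tool goes at most 41.7 mm and 7.16 degrees, less where a joint would pass 70% of its speed; a pose out of reach is approached as far as the arm can. A call with a gripper value outside its range is refused whole. The fingers move at their own pace and stop on an object; the grip force is fixed at half the most. Time passes only in rows, so rows that repeat a pose let the fingers close. It gives the time, the measured TCP pose, the force, the opening and the grip force at its end, in the units of the state.
- readout.read_state(): the state, without advancing time (a new reading comes with each control period).
- optics.read_camera(name): name is "side" or "top"; returns a dict with "image" (384x512x3 uint8, red, green, blue), "z_map" (384x512 float32, m along the optical axis (not along the pixel's ray), 0 where there is no reading), "intrinsics" (3x3 intrinsics, pixels), "origin" and "orientation" of the camera in the world. Camera axes: x right, y up, looking along -z (the intrinsics and any distortion apply to the point x, -y, -z); pixel columns grow to the right and rows downward; lengths in m; the calibration is good to about 2 mm. A picture is of the moment at which its call begins.
- r.sign_off(): hands the job in; it is judged then, once.
Trained networks look in a picture, given as the dict that the camera call returned (one of the last four; its "shot" number tells which), for a name from the list of things; names that differ only in an ending like _2 or _b are one class to them, and where a whole thing is asked for, a point or a joint stands for the part that bears it (a point fixed in the world has none). Each returns a list of dicts, best first, with "confidence" (0 to 1); they miss things now and then, are a little off and sometimes report something else, mostly with a low value. They report only what shows in the picture. A call takes as long as a camera call. They do not tell look-alikes from the thing itself.
- find_in(query, picture): "location" ([x, y, z] in m, in the coordinates of the camera as it stood for that picture, good to about 4 mm: the middle of the surface that is visible of it).
- mark_of(query, picture): "location" ([x, y, z] in m, in the coordinates of the camera as it stood for that picture, good to about 4 mm: a listed point, or the origin of a listed thing).
The state is a dict: "t": time; "joint_positions": joint angles; "qvel": joint speeds; "joint_efforts": joint torques, N m; "tool_pos": TCP position; "tcp_rot": TCP orientation; "contact_force": force on the tool from outside, world axes, zero at the start; "wrist_torque": the same for the moment, N m; "gripper_width": opening from 0.0 (shut) to 1.0 (fully open); "gripper_force": force on a finger pad.
Only numpy, scipy, OpenCV 4.12 (cv2) and the standard library are available. Lean on these libraries where they do the work, as an engineer would, in place of code of your own. Each camera call takes 0.05 s, during which the arm holds its last target. There are 200 camera calls.

TASK

Set the hubbed steel disc hub up into the round recess inside the grey pump housing so that it lies flat and fully home, and let go of it. Then take the top cover off the sticky stack of pans by lifting one of its corners first, peeling it up while the opposite corner is still down, and finish holding that cover in the gripper, level, still and open side up, centred above the housing's mouth about 10 cm clear of it; do not let go of it. Leave the rest of the stack and everything else on the bench where it is.

Things in the scene. Friction and masses are not known exactly. Their poses are not given: they have to be found in the camera images.
- housing: grey cast pump housing, fixed, a block 150 x 150 x 60 mm tall; origin at the centre of its underside on the bench, z up. Its top has a round mouth, 124 mm across and 34 mm deep, and in the middle of the mouth's flat floor (26 mm above the bench) a round recess 80 mm across and 12 mm deep with a 2 mm chamfer
- seat (a point): centre of the flat bottom of the recess in the housing, 14 mm above the bench: where the disc's underside comes to rest
- mouth (a point): centre of the housing's mouth at the level of its top face, 60 mm above the bench
- disc: round steel disc 76 mm across and 10 mm thick (lower edge chamfered 2 mm), with a round hub 24 mm across standing 16 mm up from the middle of its top (26 mm tall in all, about 0.28 kg); lies flat on the bench, hub up; origin at the centre of its underside, z up along the hub
- stack: rest of the stack: three nested pans, one 3 kg block, loose on the bench, 120 x 120 x 70 mm tall, corners cropped; origin at the centre of its underside, z up. The cover's band rests on its top band, flush outside, 70 mm above the bench; the cover's oily dish is jammed in it, dragging about 5 N at each of its four cropped corners until that corner has come up some 14 mm
- cover: top cover of the stack: open-topped bare metal pan, 120 x 120 mm, corners cropped at 45 degrees (133 mm across them), 0.16 kg. Origin at its centre, level with the underside of its upright rim band (18 mm tall, 9 thick: z = 0 to 18 mm); x, y along the straight sides, z up. The dish hangs 16 mm below (inside bottom at z = -13, walls 12 mm in from the band's outer face)
- corner0 (a point): on the cover, middle of the cropped corner towards its +x and +y, 62 mm from the centre, in the middle of the band's thickness at its underside. The crop is 37 mm long outside, 29 inside; pinch its band from above, one finger inside and one outside, closing towards the pan's centre; tips deeper than 18 mm below the band's top catch the pan beneath
- corner1 (a point): on the cover, middle of the cropped corner towards its -x and +y, 62 mm from the centre, in the middle of the band's thickness at its underside. The crop is 37 mm long outside, 29 inside; pinch its band from above, one finger inside and one outside, closing towards the pan's centre; tips deeper than 18 mm below the band's top catch the pan beneath
- corner2 (a point): on the cover, middle of the cropped corner towards its -x and -y, 62 mm from the centre, in the middle of the band's thickness at its underside. The crop is 37 mm long outside, 29 inside; pinch its band from above, one finger inside and one outside, closing towards the pan's centre; tips deeper than 18 mm below the band's top catch the pan beneath
- corner3 (a point): on the cover, middle of the cropped corner towards its +x and -y, 62 mm from the centre, in the middle of the band's thickness at its underside. The crop is 37 mm long outside, 29 inside; pinch its band from above, one finger inside and one outside, closing towards the pan's centre; tips deeper than 18 mm below the band's top catch the pan beneath
- tub: white plastic grease tub, open cup 92 mm across, 85 tall; loose bystander, leave it be; origin at the centre of its underside
- tub_lid: white plastic tub lid lying flat, 100 mm across, 9 thick; loose bystander, leave it be; origin at the centre of its underside
- bottle: amber bottle of oil standing, 60 mm across, 140 tall; loose bystander, leave it be; origin at the centre of its underside
- bearing_ring: plain steel bearing ring lying flat, 52 mm outside, 36 mm hole, 14 tall (no hub: not the disc); loose bystander, leave it be; origin at the centre of its underside
- wrench: steel wrench lying flat, 180 mm long; loose bystander, leave it be; origin at the centre of its underside
- bolt: dark steel bolt lying, 70 mm long, head 22 x 24 mm; loose bystander, leave it be; origin at the centre of its underside
- hex_key: L-shaped steel hex key lying flat, 120 x 30 mm, 8 thick; loose bystander, leave it be; origin at the centre of its underside
Not all that is in view belongs to the job. Leave any blue or red look-alike of the stack alone.

How it is judged:
By the outcome, as a careful person would: the job done as asked, in the order asked, and still so for the second after the job is handed in, while the arm keeps its last pose, push and grip.
It also fails if it takes over 58 s, if anything falls off the work surface, if the arm or the gripper's body presses on something with over 40 N, if the wrist force passes 120 N, or if a joint passes its speed limit or range.

## Working session

There is one attempt and no reset: what is moved stays moved. The work goes in short steps, Python scripts to look and compute and a shell command to move; the robot and the scene stay as the last step left them, time stands still between calls to the robot, and variables do not carry over. Pictures are saved under pics/ and viewed, at most 10 in all, crops included, and the job is handed in when it is done.

```bash
mkdir -p pics
cat > h.py <<'E'
import numpy as np, cv2
from plant import readout, optics, r, find_in, mark_of
def world(cam,p): return np.array(cam["origin"])+np.array(cam["orientation"])@np.array(p)
def cloud(cam):
    K=np.array(cam["intrinsics"]);z=cam["z_map"];v,u=np.indices(z.shape)
    P=np.stack([(u-K[0,2])/K[0,0]*z,-(v-K[1,2])/K[1,1]*z,-z],-1)
    return P@np.array(cam["orientation"]).T+np.array(cam["origin"])
def pix(cam,w):
    p=np.array(cam["orientation"]).T@(np.array(w)-np.array(cam["origin"]));K=np.array(cam["intrinsics"])
    return K[0,2]-K[0,0]*p[0]/p[2], K[1,2]+K[1,1]*p[1]/p[2]
def tool(w):
    s=readout.read_state();return np.array(s["tcp_rot"]).T@(np.array(w)-np.array(s["tool_pos"]))
E
python3 - <<'E'
from h import *
np.set_printoptions(precision=4,suppress=True)
ims=[]
for n in("top","side"):
    c=optics.read_camera(n);ims.append(c["image"]);print(n,c.keys(),c["origin"],c["orientation"])
    np.savez(n+".npz",**{k:c[k] for k in("image","z_map","intrinsics","origin","orientation")})
    for q in("disc","seat","mouth","stack","cover","corner0","corner1","corner2","corner3"):
        print(q,[(round(d["confidence"],2),world(c,d["location"]),np.round(pix(c,world(c,d["location"])))) for d in mark_of(q,c)[:3]])
    cv2.imwrite(f"pics/{n}0.png",c["image"][:,:,::-1])
print(readout.read_state())
E
```

```text
top dict_keys(['image', 'z_map', 'intrinsics', 'origin', 'orientation', 'shot']) [0.3616 0.0739 1.1944] [[-0.0224  0.9833 -0.1806]
 [-0.9996 -0.0185  0.0234]
 [ 0.0197  0.1811  0.9833]]
disc [(0.72, array([ 0.539 , -0.0334, -0.0016]), array([282., 211.])), (0.68, array([0.5982, 0.1906, 0.0698]), array([205., 188.])), (0.5, array([0.4889, 0.245 , 0.0633]), array([185., 227.]))]
seat [(0.56, array([ 0.5381, -0.2506,  0.0159]), array([355., 209.]))]
mouth [(0.76, array([ 0.5392, -0.2511,  0.0623]), array([360., 206.])), (0.57, array([0.5205, 0.1598, 0.0687]), array([216., 215.]))]
stack [(0.79, array([0.5297, 0.3909, 0.0004]), array([139., 217.])), (0.66, array([ 0.3105,  0.3877, -0.0011]), array([138., 292.]))]
cover [(0.62, array([0.5417, 0.2241, 0.0762]), array([192., 208.]))]
corner0 [(0.96, array([0.5704, 0.275 , 0.0681]), array([175., 198.])), (0.88, array([0.494, 0.245, 0.066]), array([185., 225.])), (0.83, array([0.5165, 0.1584, 0.0686]), array([216., 217.]))]
corner1 [(0.96, array([0.5704, 0.275 , 0.0681]), array([175., 198.])), (0.88, array([0.494, 0.245, 0.066]), array([185.,
[... 1910 characters left out ...]
.83, array([0.486 , 0.2502, 0.0655]), array([242., 256.])), (0.8, array([0.5723, 0.2732, 0.0655]), array([199., 252.]))]
{'t': 1.0, 'joint_positions': array([-1.2792,  0.2169,  1.6134,  0.    ,  1.3113, -0.1122]), 'qvel': array([ 0.0002,  0.0001, -0.0014,  0.0006,  0.0013, -0.0001]), 'joint_efforts': array([  0.0011, -39.6903, -30.4264,  -0.0001,   0.0007,   0.    ]), 'tool_pos': array([ 0.2456, -0.5747,  0.2533]), 'tcp_rot': array([[ 0.9196,  0.3929,  0.    ],
       [ 0.3929, -0.9196,  0.    ],
       [ 0.    , -0.    , -1.    ]]), 'contact_force': array([ 0.2103, -0.174 ,  0.8203]), 'wrist_torque': array([0.0011, 0.0062, 0.0324]), 'gripper_force': 0.0, 'gripper_width': 0.9992843532676535}
```

View pics/top0.png

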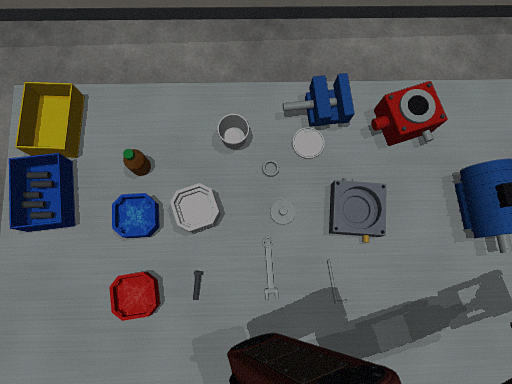

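View pics/side0.png

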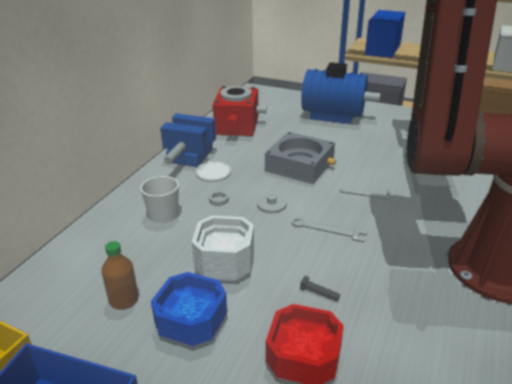

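The top picture shows the grey stack at about (196,208), the disc at (282,212) and the housing mouth at (358,206). The blue (135,215) and red (134,296) pans are the look-alikes. Next I refine these positions from the depth maps.

```bash
cat >> h.py <<'E'
from scipy.optimize import least_squares
def fitcirc(P,R):
    f=lambda p:np.hypot(P[:,0]-p[0],P[:,1]-p[1])-R
    return least_squares(f,P[:,:2].mean(0),loss="soft_l1",f_scale=.002).x
def sel(C,xy,rad,z0,z1):
    m=(np.hypot(C[...,0]-xy[0],C[...,1]-xy[1])<rad)&(C[...,2]>z0)&(C[...,2]<z1)
    return C[m]
def cover(P):  # octagon outer template fit on band-top points: square 120 w/ crop, band 9
    def sd(p):
        c,s=np.cos(p[2]),np.sin(p[2]);d=P[:,:2]-p[:2];q=np.abs(d@np.array([[c,-s],[s,c]]))
        return np.maximum(np.maximum(q[:,0],q[:,1])-.06,(q.sum(1))/np.sqrt(2)-.0665)+.0045
    best=min((least_squares(sd,[*P[:,:2].mean(0),a],loss="soft_l1",f_scale=.002) for a in np.linspace(-.7,.7,9)),key=lambda r:r.cost)
    return best.x,best.cost
E
cat > m.py <<'E'
from h import *
np.set_printoptions(precision=4,suppress=True)
for n in("top","side"):
    c=dict(np.load(n+".npz"));C=cloud(c);print(n)
    for nm,xy,rad,z0,z1 in(("hub",(.537,-.033),.025,.019,.032),("discplate",(.537,-.033),.05,.005,.015),("recess",(.538,-.25),.038,.008,.019),("floor",(.538,-.25),.06,.022,.03),("top",(.538,-.25),.11,.055,.066)):
        P=sel(C,xy,rad,z0,z1)
        if len(P)>3: print(nm,len(P),P.mean(0),(P.min(0)+P.max(0))/2,np.ptp(P,axis=0))
        if nm=="discplate":print("  rect",cv2.minEnclosingCircle((P[:,:2]*1000).astype(np.float32)))
        if nm=="recess":print("  ",cv2.minEnclosingCircle((P[:,:2]*1000).astype(np.float32)))
        if nm=="top":print("  ",cv2.minAreaRect((P[:,:2]*1000).astype(np.float32)))
    P=sel(C,(.542,.217),.09,.083,.093);print("band",len(P),P.mean(0),cover(P))
    P=sel(C,(.542,.217),.09,.075,.1);print("z pct",np.percentile(P[:,2],[10,50,90]))
E
python3 m.py
```

```text
top
hub 51 [ 0.5369 -0.0349  0.0256] [ 0.5366 -0.0357  0.0254] [0.0213 0.0207 0.0101]
discplate 440 [ 0.5368 -0.035   0.0099] [ 0.5364 -0.0376  0.01  ] [0.0877 0.0808 0.0099]
  rect ((535.0075073242188, -38.06357955932617), 45.86587905883789)
recess 478 [ 0.5379 -0.2512  0.0139] [ 0.5386 -0.2506  0.0135] [0.0735 0.0725 0.0109]
   ((537.921142578125, -249.9944305419922), 37.926979064941406)
floor 572 [ 0.5409 -0.2555  0.026 ] [ 0.5387 -0.2541  0.026 ] [0.1174 0.1104 0.0079]
top 1294 [ 0.5366 -0.2507  0.0599] [ 0.5383 -0.2515  0.0604] [0.1601 0.1634 0.0107]
   ((537.7640380859375, -250.92298889160156), (151.36358642578125, 151.795166015625), 84.28900146484375)
band 470 [0.5431 0.2175 0.088 ] (array([ 0.5432,  0.2176, -1.2595]), np.float64(0.0011895895227892414))
z pct [0.083  0.0878 0.0905]
side
hub 51 [ 0.5362 -0.0315  0.0228] [ 0.5369 -0.0325  0.0226] [0.0225 0.0244 0.0068]
discplate 337 [ 0.5347 -0.028   0.0079] [ 0.5359 -0.0344  0.0098] [0.0749 0.082  0.0096]
  rect ((536.9639892578125, -34.176475524902344), 41.200408935546875)
recess 45 [ 0.5499 -0.2769  0.0125] [ 0.5479 -0.2734  0.0141] [0.05   0.0281 0.0087]
   ((547.94775390625, -271.6688537597656), 27.87559700012207)
floor 141 [ 0.5499 -0.2858  0.0242] [ 0.5454 -0.277   0.0256] [0.1011 0.065  0.0071]
top 690 [ 0.5341 -0.2439  0.0577] [ 0.5368 -0.2476  0.0587] [0.1627 0.1639 0.0074]
   ((537.2723999023438, -249.2847900390625), (156.00473022460938, 152.14100646972656), 84.64070129394531)
band 621 [0.5411 0.2243 0.0857] (array([0.5427, 0.2201, 0.3115]), np.float64(0.001968361198913612))
z pct [0.077  0.0847 0.087 ]
```

```bash
python3 -m inch '[[[0.24,-0.19,0.06],[0,0,0],0.05],[[0.48,-0.383,0.12],[0,0,0],0.05],[[0.48,-0.383,0.12],[0,0,0],0.05],[[0.48,-0.383,0.12],[0,0,0],0.05],[[0.48,-0.383,0.12],[0,0,0],0.05],[[0.48,-0.383,0.12],[0,0,0],0.05],[[0.48,-0.383,0.12],[0,0,0],0.05],[[0.48,-0.383,0.12],[0,0,0],0.05]]'
python3 -c "
from h import *
print(readout.read_state()['tool_pos'],tool([.5369,-.034,.034]))"
```

```text
t: 1.67
tool_pos: [0.4013, -0.285, 0.1893]
tcp_rot: [[0.92, 0.392, 0.001], [0.392, -0.92, -0.001], [0.001, 0.001, -1.0]]
contact_force: [1.3, -0.7, 0.4]
gripper_width: 0.584
gripper_force: 0.0
[ 0.40126949 -0.28495756  0.18933698] [ 0.22315847 -0.17772414  0.155304  ]
```

```bash
python3 -m inch '[[[0.223,-0.178,0.09],[0,0,0],0.05],[[0.223,-0.178,0.09],[0,0,0],0.05],[[0.223,-0.178,0.09],[0,0,0],0.05],[[0.223,-0.178,0.09],[0,0,0],0.05],[[0.223,-0.178,0.09],[0,0,0],0.05],[[0.223,-0.178,0.09],[0,0,0],0.05],[[0.223,-0.178,0.09],[0,0,0],0.05],[[0.223,-0.178,0.09],[0,0,0],0.05]]'
python3 - <<'E'
from h import *
np.set_printoptions(precision=4,suppress=True)
c=optics.read_camera("side");C=cloud(c)
P=sel(C,(.537,-.033),.022,.0235,.03);print(P.mean(0),len(P),np.ptp(P,axis=0))
print(readout.read_state()['tool_pos'],tool([.5369,-.034,.034]))
cv2.imwrite("pics/s1.png",cv2.resize(c["image"][110:270,180:380,::-1],None,fx=3,fy=3))
E
```

```text
t: 2.33
tool_pos: [0.5366, -0.0304, 0.0976]
tcp_rot: [[0.918, 0.397, -0.001], [0.397, -0.918, 0.003], [-0.0, -0.003, -1.0]]
contact_force: [-1.1, -1.8, -0.4]
gripper_width: 0.591
gripper_force: 0.0
[ 0.5369 -0.0319  0.0248] 27 [0.0202 0.0211 0.0039]
[ 0.5362 -0.0315  0.0978] [-0.0003  0.0027  0.0638]
```

View pics/s1.png

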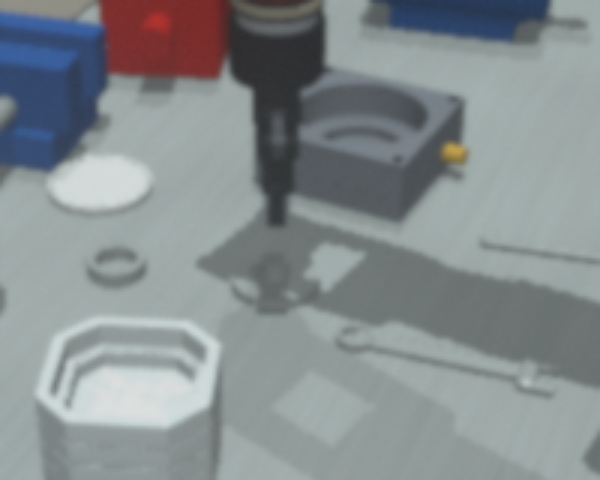

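The gripper stands centred over the disc, with the hub at about (272,265) in the crop. Going down and closing.

```bash
python3 -m inch '[[[0,0.002,0.03],[0,0,0],0.05],[[0,0.002,0.05],[0,0,0],0.05],[[0,0.002,0.063],[0,0,0],0.05],[[0,0.002,0.063],[0,0,0],0.05],[[0,0.002,0.063],[0,0,0],0.02],[[0,0.002,0.063],[0,0,0],0.01],[[0,0.002,0.063],[0,0,0],0.01],[[0,0.002,0.063],[0,0,0],0.01]]'
python3 -m inch '[[[0,0,0],[0,0,0],0.01],[[0,0,0],[0,0,0],0.01],[[0,0,0],[0,0,0],0.01]]'
python3 -c "
from h import *
print(readout.read_state()['tool_pos'],readout.read_state()['tcp_rot'])"
```

```text
t: 3.05
tool_pos: [0.5375, -0.0378, 0.038]
tcp_rot: [[0.92, 0.393, 0.002], [0.393, -0.92, -0.001], [0.002, 0.001, -1.0]]
contact_force: [-2.2, -1.3, 3.8]
gripper_width: 0.248
gripper_force: 58.7
t: 3.3
tool_pos: [0.5375, -0.0377, 0.038]
tcp_rot: [[0.919, 0.393, 0.002], [0.393, -0.919, -0.001], [0.001, 0.002, -1.0]]
contact_force: [-2.4, -0.6, 5.9]
gripper_width: 0.247
gripper_force: 59.0
[ 0.53749534 -0.03772133  0.03798254] [[ 9.19486989e-01  3.93116629e-01  1.72997985e-03]
 [ 3.93118567e-01 -9.19487283e-01 -9.63428269e-04]
 [ 1.21195480e-03  1.56594696e-03 -9.99998039e-01]]
```

```bash
python3 -m inch '[[[0,0,-0.03],[0,0,0],0.01],[[0,0,-0.06],[0,0,0],0.01],[[-0.01,0.03,-0.09],[0,0,0],0.01],[[-0.03,0.065,-0.1],[0,0,0],0.01],[[-0.045,0.1,-0.1],[0,0,0],0.01],[[-0.06,0.14,-0.1],[0,0,0],0.01],[[-0.075,0.175,-0.1],[0,0,0],0.01],[[-0.083,0.196,-0.1],[0,0,0],0.01]]'
python3 -m inch '[[[0,0,0],[0,0,0],0.01],[[0,0,0],[0,0,0],0.01],[[0,0,0],[0,0,0],0.01],[[0,0,0],[0,0,0],0.01]]'
python3 - <<'E'
from h import *
np.set_printoptions(precision=4,suppress=True)
s=readout.read_state();tp=s["tool_pos"];print(tp,s["contact_force"])
for n in("top","side"):
    c=optics.read_camera(n);C=cloud(c)
    for z0,z1 in((tp[2]-.045,tp[2]-.015),):
        P=sel(C,tp,.06,z0,z1);print(n,len(P),P.mean(0),(P.min(0)+P.max(0))/2,np.ptp(P,axis=0),np.percentile(P[:,2],[5,50,95]),cv2.minEnclosingCircle((P[:,:2]*1000).astype(np.float32)))
    u,v=map(int,pix(c,tp));cv2.imwrite(f"pics/d_{n}.png",cv2.resize(c["image"][max(v-60,0):v+90,u-90:u+90,::-1],None,fx=3,fy=3))
E
```

```text
t: 3.97
tool_pos: [0.5369, -0.2543, 0.1365]
tcp_rot: [[0.92, 0.391, 0.001], [0.391, -0.92, -0.003], [-0.0, 0.003, -1.0]]
contact_force: [1.0, -1.2, -2.6]
gripper_width: 0.243
gripper_force: 59.8
t: 4.3
tool_pos: [0.5367, -0.2485, 0.1356]
tcp_rot: [[0.919, 0.394, -0.001], [0.394, -0.919, 0.001], [-0.001, -0.002, -1.0]]
contact_force: [-0.2, 0.5, -3.5]
gripper_width: 0.245
gripper_force: 59.8
[ 0.5367 -0.2485  0.1356] [-0.2294  0.4523 -3.4929]
top 162 [ 0.5486 -0.2296  0.1067] [ 0.5401 -0.2322  0.1064] [0.0699 0.0434 0.0181] [0.1019 0.1069 0.11  ] ((539.9004516601562, -241.3452606201172), 36.57481384277344)
side 311 [ 0.5343 -0.2356  0.1051] [ 0.5369 -0.2449  0.1073] [0.076  0.079  0.0263] [0.0976 0.1051 0.1155] ((536.2008056640625, -246.26934814453125), 40.86565017700195)
```

View pics/d_side.png

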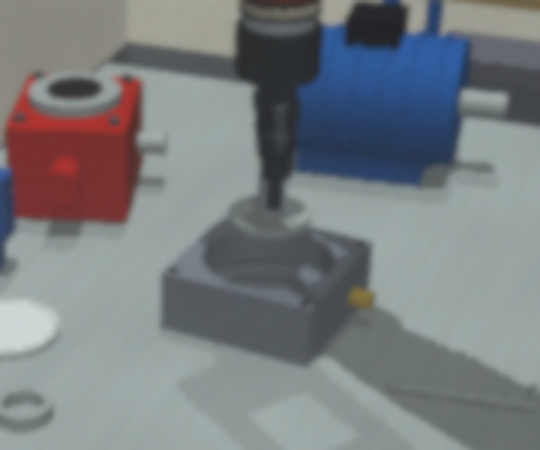

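The disc hangs level from the gripper above the mouth, at about (270,215) in the crop. Lowering it into the mouth, short of the recess.

```bash
python3 -m inch '[[[0,0.002,0.02],[0,0,0],0.01],[[0,0.002,0.04],[0,0,0],0.01],[[0,0.002,0.055],[0,0,0],0.01],[[0,0.002,0.064],[0,0,0],0.01],[[0,0.002,0.064],[0,0,0],0.01],[[0,0.002,0.064],[0,0,0],0.01],[[0,0.002,0.064],[0,0,0],0.01],[[0,0.002,0.064],[0,0,0],0.01]]'
python3 -c "
from h import *
print(tool([.5377,-.2502,.052]))"
```

```text
t: 5.07
tool_pos: [0.5393, -0.2524, 0.074]
tcp_rot: [[0.919, 0.393, 0.003], [0.393, -0.919, -0.002], [0.002, 0.003, -1.0]]
contact_force: [-0.1, 0.4, -2.5]
gripper_width: 0.245
gripper_force: 59.8
[-0.00060214 -0.00273652  0.02196994]
```

```bash
python3 -m inch '[[[-0.001,-0.002,0.004],[0,0,0],0.01],[[-0.001,-0.002,0.008],[0,0,0],0.01],[[-0.001,-0.002,0.012],[0,0,0],0.01],[[-0.001,-0.002,0.015],[0,0,0],0.01],[[-0.001,-0.002,0.018],[0,0,0],0.01],[[-0.001,-0.002,0.021],[0,0,0],0.01],[[-0.001,-0.002,0.021],[0,0,0],0.01],[[-0.001,-0.002,0.021],[0,0,0],0.01]]'
python3 -c "
from h import *
s=readout.read_state();print(s['tool_pos'],s['contact_force'],s['wrist_torque'],tool([.5377,-.2502,.052]))"
```

```text
t: 5.73
tool_pos: [0.5361, -0.2504, 0.0521]
tcp_rot: [[0.92, 0.393, -0.001], [0.393, -0.92, 0.001], [-0.001, -0.001, -1.0]]
contact_force: [-2.5, 1.0, 4.0]
gripper_width: 0.246
gripper_force: 60.6
[ 0.5361377  -0.2504036   0.05205156] [-2.49257105  1.01580066  3.95743595] [ 0.33377985  0.58870374 -0.04159175] [1.51665154e-03 4.26825786e-04 4.98539105e-05]
```

```bash
python3 -m inch '[[[0,0,0.001],[0,0,0],0.01],[[0,0,0.001],[0,0,0],0.01],[[0,0,0.001],[0,0,0],0.045],[[0,0,0.001],[0,0,0],0.045],[[0,0,0.001],[0,0,0],0.045],[[0,0,-0.03],[0,0,0],0.045],[[0,0,-0.06],[0,0,0],0.045],[[0,0,-0.1],[0,0,0],0.045]]'
python3 -m inch '[[[0.05,-0.1,-0.06],[0,0,0],0.035],[[0.1,-0.2,-0.06],[0,0,0],0.035],[[0.1,-0.2,-0.06],[0,0,0],0.035],[[0.1,-0.2,-0.06],[0,0,0],0.035],[[0.1,-0.2,-0.06],[0,0,0],0.035],[[0.1,-0.2,-0.06],[0,0,0],0.035],[[0.1,-0.2,-0.06],[0,0,0],0.035],[[0.1,-0.2,-0.06],[0,0,0],0.035]]'
python3 - <<'E'
from h import *
np.set_printoptions(precision=4,suppress=True)
s=readout.read_state();print(s['tool_pos'],s['joint_positions'])
for n in("top","side"):
    c=optics.read_camera(n);C=cloud(c)
    for z0,z1 in((.034,.046),(.02,.03)):
        P=sel(C,(.538,-.25),.036,z0,z1)
        if len(P)>5:print(n,len(P),P.mean(0),np.percentile(P[:,2],[5,50,95]))
    P=sel(C,(.538,-.25),.036,.02,.03);A=np.c_[P[:,:2],np.ones(len(P))];print("tilt",np.linalg.lstsq(A,P[:,2],rcond=None)[0])
    P=sel(C,(.542,.217),.09,.083,.093);print("band",cover(P))
    cv2.imwrite(f"pics/e_{n}.png",cv2.resize(c["image"][150:270,150:400,::-1] if n=="top" else c["image"][110:290,150:400,::-1],None,fx=3,fy=3))
E
```

```text
t: 6.4
tool_pos: [0.5345, -0.2494, 0.1493]
tcp_rot: [[0.92, 0.393, -0.005], [0.393, -0.92, 0.003], [-0.003, -0.005, -1.0]]
contact_force: [0.9, 0.1, 0.5]
gripper_width: 0.531
gripper_force: 0.0
t: 7.07
tool_pos: [0.5502, -0.0261, 0.2119]
tcp_rot: [[0.918, 0.396, 0.002], [0.396, -0.918, -0.001], [0.001, 0.001, -1.0]]
contact_force: [-0.2, -0.3, -0.2]
gripper_width: 0.408
gripper_force: 0.0
[ 0.5502 -0.0261  0.2119] [-0.1745  0.0986  1.8289 -0.0005  1.2122  0.9894]
top 50 [ 0.5368 -0.2497  0.04  ] [0.0353 0.0401 0.0444]
top 378 [ 0.5376 -0.2496  0.0241] [0.0208 0.0239 0.0281]
tilt [-0.0043  0.0062  0.028 ]
band (array([0.5433, 0.2176, 0.3129]), np.float64(0.0012162079252451608))
side 33 [ 0.5369 -0.247   0.0371] [0.0345 0.0371 0.0398]
side 52 [ 0.5432 -0.2654  0.0225] [0.0205 0.0221 0.0252]
tilt [-0.0303  0.0811  0.0604]
band (array([0.5427, 0.2203, 0.3097]), np.float64(0.0019194338119289931))
```

View pics/e_top.png

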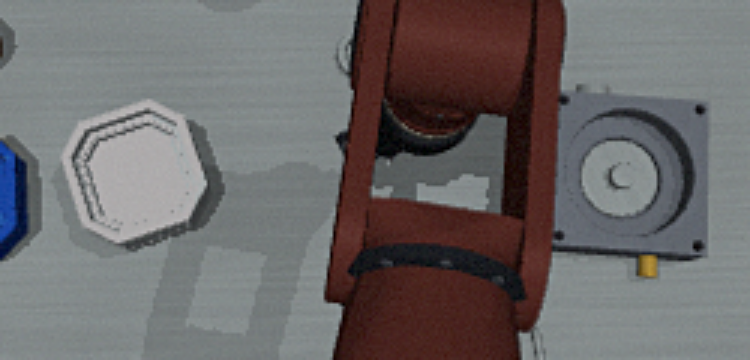

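The disc is home: the hub top reads 40 mm and the plate 24 mm, with no tilt. The cover is untouched at crop position (135,172). Moving over its +x/−y side corner.

```bash
python3 -m inch '[[[0.03,-0.04,0],[0,0,-0.12],0.03],[[0.06,-0.08,0],[0,0,-0.24],0.03],[[0.09,-0.12,0.02],[0,0,-0.36],0.03],[[0.129,-0.178,0.04],[0,0,-0.48],0.03],[[0.129,-0.178,0.06],[0,0,-0.6],0.03],[[0.129,-0.178,0.07],[0,0,-0.691],0.03],[[0.129,-0.178,0.07],[0,0,-0.691],0.03],[[0.129,-0.178,0.07],[0,0,-0.691],0.03]]'
python3 -m inch '[[[0,0,0],[0,0,0],0.03],[[0,0,0],[0,0,0],0.03],[[0,0,0],[0,0,0],0.03],[[0,0,0],[0,0,0],0.03]]'
python3 - <<'E'
from h import *
np.set_printoptions(precision=4,suppress=True)
s=readout.read_state();R=s["tcp_rot"];print(s['tool_pos'],np.degrees(np.arctan2(R[1,1],R[0,1])),tool([.5977,.1887,.096]))
for n in("side",):
    c=optics.read_camera(n)
    u,v=map(int,pix(c,[.58,.2,.09]));cv2.imwrite(f"pics/f_{n}.png",cv2.resize(c["image"][v-75:v+55,u-80:u+80,::-1],None,fx=4,fy=4))
E
```

```text
t: 7.83
tool_pos: [0.5969, 0.1862, 0.1382]
tcp_rot: [[0.459, 0.888, -0.006], [0.888, -0.459, -0.002], [-0.004, -0.004, -1.0]]
contact_force: [-0.6, 0.4, -0.0]
gripper_width: 0.352
gripper_force: 0.0
t: 8.17
tool_pos: [0.5994, 0.1859, 0.143]
tcp_rot: [[0.46, 0.888, 0.003], [0.888, -0.46, 0.0], [0.002, 0.002, -1.0]]
contact_force: [-0.1, -0.4, -0.1]
gripper_width: 0.352
gripper_force: 0.0
[0.5994 0.1859 0.143 ] -27.40107041685019 [ 0.0016 -0.0029  0.047 ]
```

View pics/f_side.png

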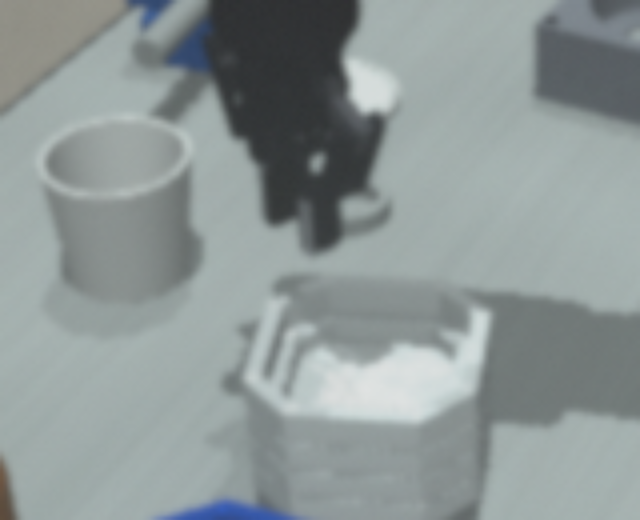

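Both fingers stand 5 cm above the chosen corner, at about (300,235) in the crop, and straddle the band at (270,290). Descending and pinching.

```bash
python3 -m inch '[[[0.001,-0.003,0.01],[0,0,0],0.03],[[0.001,-0.003,0.02],[0,0,0],0.03],[[0.001,-0.003,0.03],[0,0,0],0.03],[[0.001,-0.003,0.038],[0,0,0],0.03],[[0.001,-0.003,0.043],[0,0,0],0.03],[[0.001,-0.003,0.046],[0,0,0],0.03],[[0.001,-0.003,0.046],[0,0,0],0.03],[[0.001,-0.003,0.046],[0,0,0],0.03]]'
python3 -c "
from h import *
s=readout.read_state();print(s['tool_pos'],s['contact_force'],tool([.5977,.1887,.096]))"
```

```text
t: 8.88
tool_pos: [0.5962, 0.1894, 0.0951]
tcp_rot: [[0.458, 0.889, -0.0], [0.889, -0.458, -0.0], [-0.0, -0.0, -1.0]]
contact_force: [0.9, -0.6, -0.3]
gripper_width: 0.348
gripper_force: 0.0
[0.59621237 0.18944907 0.09514569] [ 0.92404311 -0.60626608 -0.31938164] [ 1.56953964e-05  1.66531187e-03 -8.54676491e-04]
```

```bash
python3 -m inch '[[[0,0.001,-0.001],[0,0,0],0.02],[[0,0.001,-0.001],[0,0,0],0.01],[[0,0.001,-0.001],[0,0,0],0.0],[[0,0.001,-0.001],[0,0,0],0.0],[[0,0.001,-0.001],[0,0,0],0.0],[[0,0.001,-0.001],[0,0,0],0.0],[[0,0.001,-0.001],[0,0,0],0.0]]'
python3 -c "
from h import *
s=readout.read_state();print(s['tool_pos'],s['contact_force'],s['wrist_torque'],tool([.5977,.1887,.096]))"
```

```text
t: 9.47
tool_pos: [0.5986, 0.1887, 0.0975]
tcp_rot: [[0.458, 0.889, 0.003], [0.889, -0.458, -0.0], [0.001, 0.003, -1.0]]
contact_force: [3.1, -3.1, 3.5]
gripper_width: 0.087
gripper_force: 59.4
[0.59856893 0.18870068 0.09749803] [ 3.05156785 -3.05301547  3.47911563] [-0.36528615 -0.57848857  0.06399842] [-0.00040083 -0.0007768   0.00149501]
```

```bash
python3 -m inch '[[[0,-0.001,-0.0028],[-0.022,0,0],0],[[0,-0.001,-0.0055],[-0.044,0,0],0],[[0,-0.002,-0.008],[-0.065,0,0],0],[[0,-0.003,-0.011],[-0.087,0,0],0],[[0,-0.004,-0.0135],[-0.109,0,0],0],[[0,-0.005,-0.0165],[-0.131,0,0],0],[[0,-0.006,-0.019],[-0.153,0,0],0],[[0,-0.007,-0.0215],[-0.175,0,0],0]]'
python3 - <<'E'
from h import *
np.set_printoptions(precision=4,suppress=True)
s=readout.read_state();print(s['tool_pos'],s['contact_force'],s['wrist_torque'],s['joint_positions'])
c=optics.read_camera("side");C=cloud(c)
for q in("corner0","stack"):print(q,[(round(d["confidence"],2),world(c,d["location"])) for d in mark_of(q,c)[:4]])
u,v=map(int,pix(c,[.56,.2,.09]));cv2.imwrite("pics/g.png",cv2.resize(c["image"][v-75:v+55,u-80:u+80,::-1],None,fx=4,fy=4))
E
```

```text
t: 10.13
tool_pos: [0.5899, 0.192, 0.117]
tcp_rot: [[0.458, 0.875, 0.155], [0.889, -0.451, -0.081], [-0.001, 0.175, -0.985]]
contact_force: [5.5, -3.0, -5.2]
gripper_width: 0.085
gripper_force: 59.2
[0.5899 0.192  0.117 ] [ 5.5001 -3.0245 -5.1739] [-0.1057 -0.7021 -0.0813] [ 0.2554  0.2947  1.8043 -0.149   0.9174  0.8143]
corner0 [(0.98, array([0.5948, 0.189 , 0.0854])), (0.89, array([0.5686, 0.2746, 0.0749])), (0.71, array([0.5104, 0.1617, 0.0814])), (0.59, array([0.4848, 0.251 , 0.0684]))]
stack [(0.73, array([0.5443, 0.218 , 0.0014])), (0.65, array([ 0.5373, -0.2545, -0.0048])), (0.61, array([ 0.3095,  0.3882, -0.006 ]))]
```

View pics/g.png

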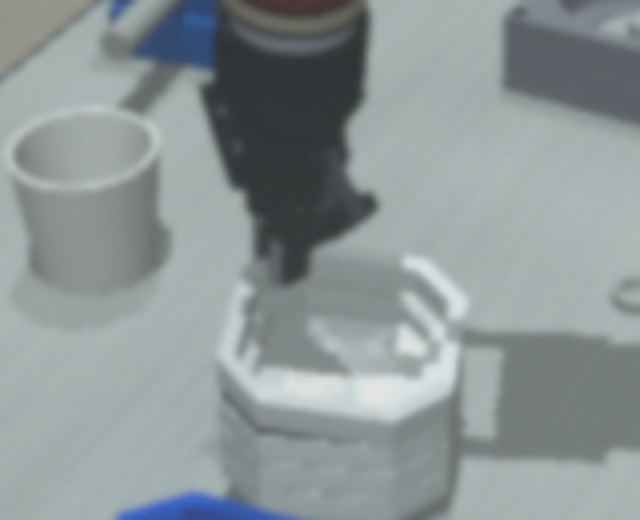

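The gripped corner, around (285,270) in the crop, is up about 18 mm. The side corners are half that and the opposite corner is still down. Peeling on.

```bash
python3 -m inch '[[[0,-0.001,-0.0028],[-0.022,0,0],0],[[0,-0.001,-0.0055],[-0.044,0,0],0],[[0,-0.002,-0.008],[-0.065,0,0],0],[[0,-0.003,-0.011],[-0.087,0,0],0],[[0,-0.004,-0.0135],[-0.109,0,0],0],[[0,-0.005,-0.0172],[-0.14,0,0],0],[[0,-0.005,-0.0172],[-0.14,0,0],0]]'
python3 - <<'E'
from h import *
np.set_printoptions(precision=4,suppress=True)
s=readout.read_state();print(s['tool_pos'],s['contact_force'],s['wrist_torque'],s['joint_positions'],s['tcp_rot'].T@[0,0,1])
c=optics.read_camera("side")
for q in("corner0","stack"):print(q,[(round(d["confidence"],2),world(c,d["location"])) for d in mark_of(q,c)[:4]])
E
```

```text
t: 10.87
tool_pos: [0.5845, 0.1964, 0.1364]
tcp_rot: [[0.456, 0.844, 0.281], [0.89, -0.433, -0.142], [0.001, 0.315, -0.949]]
contact_force: [4.4, -3.0, 1.3]
gripper_width: 0.079
gripper_force: 60.0
[0.5845 0.1964 0.1364] [ 4.4266 -2.965   1.3458] [-0.5533 -0.4799 -0.0033] [ 0.3122  0.2259  1.8702 -0.303   0.8376  0.9663] [ 0.0014  0.3147 -0.9492]
corner0 [(0.68, array([ 0.6805,  0.3912, -0.0019])), (0.67, array([0.5142, 0.1611, 0.0919])), (0.65, array([0.5948, 0.1936, 0.1078])), (0.64, array([0.487 , 0.2493, 0.0711]))]
stack [(0.94, array([ 0.5278,  0.3903, -0.0058])), (0.89, array([ 0.3107,  0.3859, -0.002 ]))]
```

```bash
python3 -m inch '[[[0,0.0012,-0.0038],[0,0,0],0],[[0,0.0025,-0.0076],[0,0,0],0],[[0,0.0038,-0.0114],[0,0,0],0],[[0,0.005,-0.0152],[0,0,0],0],[[0,0.0063,-0.019],[0,0,0],0],[[0,0.008,-0.0247],[0,0,0],0],[[0,0.0105,-0.0323],[0,0,0],0],[[0,0.0105,-0.0323],[0,0,0],0]]'
python3 - <<'E'
from h import *
np.set_printoptions(precision=4,suppress=True)
s=readout.read_state();print(s['tool_pos'],s['contact_force'],s['wrist_torque'],s['joint_positions'],s['tcp_rot'].T@[0,0,1])
c=optics.read_camera("side")
for q in("corner0","stack"):print(q,[(round(d["confidence"],2),world(c,d["location"])) for d in mark_of(q,c)[:4]])
u,v=map(int,pix(c,[.56,.2,.11]));cv2.imwrite("pics/i.png",cv2.resize(c["image"][v-75:v+65,u-80:u+80,::-1],None,fx=4,fy=4))
E
```

```text
t: 11.68
tool_pos: [0.5849, 0.1963, 0.1702]
tcp_rot: [[0.458, 0.844, 0.279], [0.889, -0.436, -0.141], [0.003, 0.312, -0.95]]
contact_force: [0.6, 0.6, -1.1]
gripper_width: 0.085
gripper_force: 59.8
[0.5849 0.1963 0.1702] [ 0.6106  0.6185 -1.1354] [0.0679 0.1119 0.02  ] [ 0.3107  0.1811  1.8502 -0.2835  0.9005  0.9404] [ 0.0025  0.3121 -0.9501]
corner0 [(0.88, array([0.5146, 0.1638, 0.1242])), (0.8, array([0.5952, 0.1917, 0.1433])), (0.78, array([0.4871, 0.252 , 0.1027])), (0.72, array([0.5675, 0.2745, 0.1227]))]
stack [(0.91, array([ 0.5417,  0.215 , -0.0016])), (0.77, array([ 0.3084,  0.3856, -0.0036])), (0.58, array([ 0.5276,  0.3866, -0.0006]))]
```

View pics/i.png

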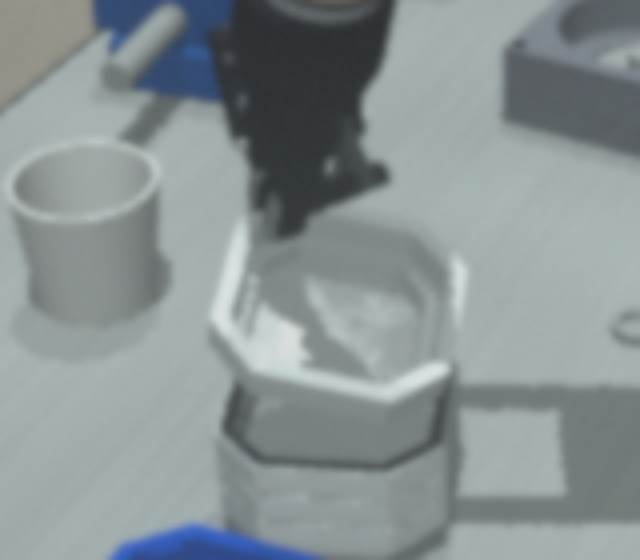

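The cover hangs free above the stack, tilted about 19°, with its rim around (330,310) and the stack below in place. Levelling and raising.

```bash
python3 -m inch '[[[0,0.002,-0.006],[0.04,0,0],0],[[0,0.004,-0.012],[0.08,0,0],0],[[0,0.006,-0.018],[0.12,0,0],0],[[0,0.008,-0.024],[0.16,0,0],0],[[0,0.01,-0.03],[0.2,0,0],0],[[0,0.012,-0.036],[0.24,0,0],0],[[0,0.014,-0.042],[0.28,0,0],0],[[0,0.0156,-0.0475],[0.316,0,0],0]]'
python3 -c "
from h import *
np.set_printoptions(precision=4,suppress=True)
s=readout.read_state();print(s['tcp_rot'],s['contact_force'],s['wrist_torque'],tool([.5932,-.2787,.1975]))"
```

```text
t: 12.5
tool_pos: [0.5839, 0.1955, 0.2179]
tcp_rot: [[0.458, 0.889, -0.003], [0.889, -0.458, 0.001], [-0.0, -0.003, -1.0]]
contact_force: [1.0, -0.6, -2.1]
gripper_width: 0.087
gripper_force: 59.8
[[ 0.4583  0.8888 -0.0026]
 [ 0.8888 -0.4583  0.0011]
 [-0.0002 -0.0029 -1.    ]] [ 1.0103 -0.6042 -2.065 ] [-0.0706 -0.0867 -0.0099] [-0.4172  0.2256  0.0198]
```

```bash
python3 -m inch '[[[-0.01,0.006,0],[0,0,0],0],[[-0.03,0.016,0],[0,0,0],0],[[-0.055,0.03,0],[0,0,0],0],[[-0.08,0.043,0],[0,0,0],0],[[-0.105,0.057,0],[0,0,0],0],[[-0.13,0.07,0],[0,0,0],0],[[-0.155,0.084,0],[0,0,0],0],[[-0.18,0.097,0],[0,0,0],0]]'
python3 -m inch '[[[-0.025,0.0135,0],[0,0,0],0],[[-0.05,0.027,0],[0,0,0],0],[[-0.075,0.0405,0],[0,0,0],0],[[-0.1,0.054,0],[0,0,0],0],[[-0.125,0.0675,0],[0,0,0],0],[[-0.145,0.079,0],[0,0,0],0],[[-0.16,0.087,0],[0,0,0],0],[[-0.17,0.092,0],[0,0,0],0]]'
python3 -m inch '[[[0,0,0],[0,0,0],0],[[0,0,0],[0,0,0],0],[[0,0,0],[0,0,0],0]]'
python3 -c "
from h import *
np.set_printoptions(precision=4,suppress=True)
s=readout.read_state();print(tool([.5932,-.2787,.1975]))"
```

```text
t: 13.17
tool_pos: [0.5868, -0.0108, 0.2169]
tcp_rot: [[0.458, 0.889, -0.001], [0.889, -0.458, -0.001], [-0.001, -0.001, -1.0]]
contact_force: [1.3, 0.3, 0.4]
gripper_width: 0.085
gripper_force: 59.8
t: 13.83
tool_pos: [0.5905, -0.2045, 0.2168]
tcp_rot: [[0.46, 0.888, -0.002], [0.888, -0.46, -0.001], [-0.001, -0.001, -1.0]]
contact_force: [-0.0, 0.4, -0.8]
gripper_width: 0.085
gripper_force: 59.8
t: 14.08
tool_pos: [0.5911, -0.201, 0.2172]
tcp_rot: [[0.458, 0.889, -0.002], [0.889, -0.458, 0.001], [0.0, -0.002, -1.0]]
contact_force: [-0.0, 0.0, -1.6]
gripper_width: 0.082
gripper_force: 59.8
[-0.0682  0.0375  0.0196]
```

```bash
python3 -m inch '[[[-0.02,0.01,0.005],[0,0,0],0],[[-0.04,0.02,0.01],[0,0,0],0],[[-0.055,0.03,0.015],[0,0,0],0],[[-0.063,0.034,0.018],[0,0,0],0],[[-0.068,0.0375,0.0195],[0,0,0],0],[[-0.068,0.0375,0.0195],[0,0,0],0],[[-0.068,0.0375,0.0195],[0,0,0],0],[[-0.068,0.0375,0.0195],[0,0,0],0]]'
python3 -m inch '[[[0,0,0],[0,0,0],0],[[0,0,0],[0,0,0],0],[[0,0,0],[0,0,0],0],[[0,0,0],[0,0,0],0]]'
cat > n.py <<'E'
from h import *
np.set_printoptions(precision=4,suppress=True)
s=readout.read_state();R=s['tcp_rot'];print(s['tool_pos'],s['contact_force'],s['wrist_torque'],tool([.5932,-.2787,.1975]))
for n in("side","top"):
    c=optics.read_camera(n);C=cloud(c)
    for q in("corner0","cover"):print(n,q,[(round(d["confidence"],2),world(c,d["location"])) for d in mark_of(q,c)[:5]])
    P=sel(C,(.5377,-.2502),.045,.14,.175);A=np.c_[P[:,:2]-[.5377,-.2502],np.ones(len(P))];w=np.ones(len(P),bool)
    for _ in range(5):
        x=np.linalg.lstsq(A[w],P[w,2],rcond=None)[0];w=abs(A@x-P[:,2])<.003
    print("dish plane",w.sum(),x)
    P=sel(C,(.5377,-.2502),.09,.18,.197);print("band",len(P),cover(P))
    u,v=map(int,pix(c,[.54,-.25,.17]));cv2.imwrite(f"pics/z_{n}.png",cv2.resize(c["image"][max(v-75,0):v+75,u-80:u+80,::-1],None,fx=4,fy=4))
E
python3 n.py
```

```text
t: 14.75
tool_pos: [0.5939, -0.2787, 0.1983]
tcp_rot: [[0.458, 0.889, -0.001], [0.889, -0.458, 0.001], [0.001, -0.001, -1.0]]
contact_force: [-0.4, 0.1, -2.1]
gripper_width: 0.088
gripper_force: 59.8
t: 15.08
tool_pos: [0.5938, -0.2792, 0.1984]
tcp_rot: [[0.458, 0.889, -0.001], [0.889, -0.458, 0.0], [0.0, -0.001, -1.0]]
contact_force: [0.0, -0.2, -1.9]
gripper_width: 0.082
gripper_force: 59.8
[ 0.5938 -0.2792  0.1984] [ 0.0296 -0.2297 -1.9202] [-0.0409 -0.0825 -0.0145] [ 0.0002 -0.0008  0.0009]
side corner0 [(0.77, array([ 0.5112, -0.3054,  0.1685])), (0.68, array([ 0.4841, -0.2176,  0.1685])), (0.67, array([ 0.5656, -0.1957,  0.1687])), (0.67, array([ 0.5935, -0.275 ,  0.1717])), (0.42, array([ 0.3324, -0.1694,  0.0019]))]
side cover [(0.87, array([ 0.5387, -0.2539,  0.1709])), (0.58, array([ 0.3713,  0.0121, -0.0008]))]
dish plane 89 [ 0.0124 -0.0168  0.1547]
band 398 (array([ 0.5369, -0.2451,  0.3246]), np.float64(0.0021189860303718225))
top corner0 [(0.86, array([ 0.482 , -0.2212,  0.1649])), (0.56, array([ 0.5665, -0.1906,  0.1709])), (0.56, array([ 0.5907, -0.2765,  0.1695]))]
top cover [(0.68, array([ 0.5397, -0.2477,  0.1733]))]
dish plane 587 [-0.0015 -0.0055  0.1572]
band 354 (array([ 0.5379, -0.2489, -1.2652]), np.float64(0.0011761680610491675))
```

View pics/z_side.png

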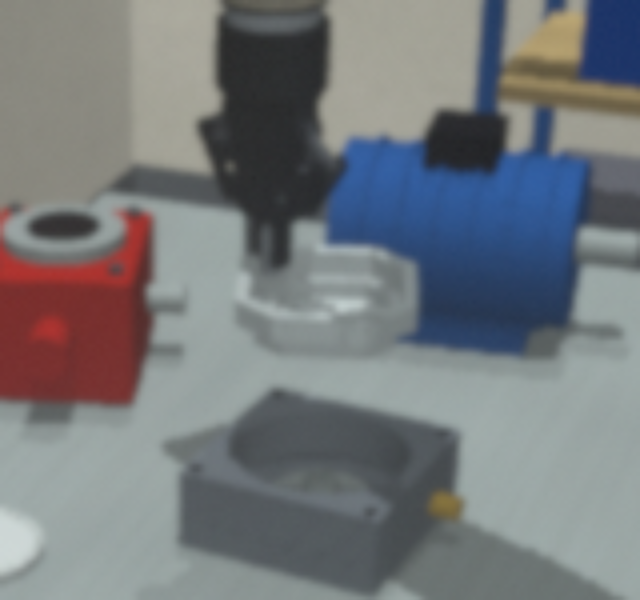

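The cover is held level and open side up at about (325,300) in the crop, centred to about 2 mm over the mouth. Its band is 11 cm above the mouth and its dish bottom 9.4 cm. Handing in.

```bash
python3 -c "
from plant import r
print(r.sign_off())"
```

```text
the job is handed in; nothing more can be done
None
```

The disc is seated flat and fully home in the housing, and the cover was peeled corner-first and handed in held level, open side up, centred about 10 cm above the mouth; the sign-off gave no verdict.

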